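Tilt a gel cassette on its casting stud to the marked slope

ROBOT

A 6-joint arm with a two-finger parallel gripper is mounted at the origin on the work surface. World frame = base frame: x ahead of the robot, y to its left, z up, the work surface at z = 0. Lengths are in m, angles in rad, forces in N, time in s.
With the tool pointing down it reaches from about 0.3 to 0.775 m from the base axis. Payload 14.6 kg.
Tool frame: the origin (TCP) lies midway between the tips of the shut fingers; the grasp point (between the pads) lies 19 mm behind it (manip.grip_point_offset is the distance from the TCP to the grasp point, in m); z points along the fingers, y is the direction in which the jaws open and shut (so a half turn about z gives the same grasp; the last joint's range is limited). The gripper opens to 85 mm and grips with 20 to 120 N. Pads are 22 mm wide; open, the fingers measure 114 mm over their backs; the gripper's body (76 mm by 85 mm) begins 54 mm behind the grasp point. The pads swing forward as they close: fully open they stand 13 mm farther back than shut.
Start: joints at [-1.22, 0.3, 1.521, -0, 1.321, -0.067], TCP at [0.223, -0.503, 0.231] pointing down, gripper open.
Joint ranges: [-3.03, 3.03], [-0.79, 2.21], [0.23, 2.52], [-1.04, 4.18], [0, 3.07], [-2.55, 2.55]. Speed limits (rad/s): [2.22, 2.22, 2.57, 3.14, 3.14, 3.14].

INTERFACE

Orientations are given as a unit quaternion [w, x, y, z].
In Python, from workcell import sensors, eyes, job_done, manip gives the robot as it stands. The module is installed in compiled form; this text tells all that it offers.
- The arm moves only by the tool servo_tool, never from a script. Its argument "targets" is a list of rows, each a list of 3 entries, a list of its own where there are three numbers: the shift along the tool's x, y, z in cm, then the turn, a rotation vector about the tool's x, y, z in degrees, then the gripper's target within -1 to 1 (fully open at 1, half-way at 0, shut at -1). In form: [[[x, y, z], [wx, wy, wz], grip], ...]. A call has 1 to 12 rows; each row shifts and turns the commanded pose from where the row before left it, along the tool's axes as they then stand; what a row does not reach is not made up. A row lasts 1/10 s, in which the tool goes at most 50 mm and 8.59 degrees, less where a joint would pass 70% of its speed; a pose out of reach is approached as far as the arm can. A call with a gripper value outside its range is refused whole. The fingers move at their own pace and stop on an object; "grip_force" is the grip in N (left out, the last holds). Time passes only in rows, so rows that do not move let the fingers close. It gives the time, the measured TCP pose, the force and the opening at its end, in the units of the state.
- sensors.get_state(): the state, without advancing time (a new reading comes with each control period).
- eyes.read_camera(name): name is "scene" or "top"; returns the picture (400x640x3 uint8, red, green, blue); there is no depth.
- eyes.calibration(name): a dict with "fx", "fy", "cx", "cy" (pixels), "origin" and "attitude" of the camera in the world. Camera axes: x right, y up, looking along -z (the intrinsics and any distortion apply to the point x, -y, -z); pixel columns grow to the right and rows downward; lengths in m; the calibration is good to about 2 mm. A picture is of the moment at which its call begins. calibration takes no time and is no camera call.
- job_done(): hands the job in, once; it reports no verdict.
The state is a dict: "time_s": time; "joint_pos": joint angles; "dq": joint speeds; "effort": joint torques, N m; "tool_pos": TCP position; "orientation": TCP orientation; "ft_force": force on the tool from outside, world axes, zero at the start; "moment": the same for the moment, N m; "gripper_width": finger opening in m.
Only numpy, scipy, OpenCV 4.12 (cv2) and the standard library are available. Lean on these libraries where they do the work, as an engineer would, in place of code of your own. Each camera call takes 0.05 s, during which the arm holds its last target.

TASK

Get the gel cassette ready for pouring: slide it upward out of its slotted rack by its top edge, then gently stand the middle of its lower edge on the higher bump of the sprung, uneven stud of the casting foot so that the stud gives a little under it. Rock the cassette sideways on the stud, its face not leaning forward or back, until the swinging pointer of the gauge on its face settles on the black mark. Finish holding it still like that in the gripper, pressed on the stud with the pointer on the mark, and leave the other things on the bench where they are.

Things in the scene. Friction and masses are not known exactly. Their poses are not given: they have to be found in the camera images.
- cassette: gel cassette, upright plate 10 mm thick (its x), 110 wide (y), 170 tall (z), 0.2-0.36 kg; grey side rails, glass middle, plain grey top bar 38 mm tall to grip across the 10 mm. White dial, 90 mm wide, 5 mm proud of its +x face, centre 87 mm above the lower edge, bears pointer and mark. Origin: middle of lower edge. Starts upright in the rack, lower edge 10 mm above bench, dial away from robot
- pointer (a joint): angle (rad) about the cassette's x of the steel pendulum pointer hung from the dial's centre. 0: towards the cassette's lower edge; positive: towards its +y side. It hangs plumb once its swing has died (about 1 s), so turning the cassette about its own x by -a (+y side going down) makes it read +a
- mark (a joint): angle (rad) of the small black mark at the lower rim of the dial, measured just as for the pointer; 0.18 to 0.40, so always on the cassette's +y side; fixed during the task. The pointer is on the mark when both values are equal
- pointer_tip (a point): tip of the pointer, 34 mm from the dial's centre; its z axis runs from the tip to the dial's centre
- mark_tip (a point): middle of the black mark, 37.5 mm from the dial's centre; its z axis points to the dial's centre
- rack: white fixed slotted rack, 130 (x) x 134 (y) x 50 mm high; three slots along its y, 13 mm wide and 114 mm long, 40 mm deep with floor 10 mm above the bench, at rack x = -36, 0 and +36 mm. The cassette stands in the slot at x = +36 mm. Origin under its centre
- foot: casting foot, fixed: aluminium block 90 x 90 x 25 mm high with a sleeve 36 mm across up to 45 mm and the sprung stud on it. Origin under its centre
- stud (a joint): how far the stud is pressed down (m): 0 to 0.008, straight down against a spring of about 0.9 N per mm after a preload of 1 N; springs back up by itself
- stud_top (a point): top of the stud's higher bump, 80 mm above the bench when unpressed, on the foot's vertical axis: a rubber dome of 11 mm radius. A lower dome of 7 mm radius stands 16 mm beside it towards the foot's +y, its top 5.5 mm lower; under both a flat metal head 24 x 48 mm, 16 mm below this top
- pane: plain clear pane, 8 x 108 x 90 mm tall, standing in the rack's slot at rack x = -36 mm; origin at the middle of its lower edge. Leave alone
- dish: small closed round dish, 63 mm across, 15 mm high, between rack and foot; origin under its centre. Leave alone
- jar: small clear screw-capped jar, 44 mm across, 60 mm high, standing between rack and foot but farther from the robot; origin under its centre. Leave alone
There are look-alikes about, which are no part of the job. What is shaped like the cassette but blue or orange is not meant.

How it is judged:
By the outcome, as a careful person would: the job done as asked, in the order asked, and still so for the second after the job is handed in, while the arm keeps its last pose, push and grip.
It also fails if it takes over 51 s, if anything falls off the work surface, if the arm or the gripper's body presses on something with over 40 N, if the wrist force passes 120 N, or if a joint passes its speed limit or range.

## Working session

There is one attempt and no reset: what is moved stays moved. The work goes in short steps, Python scripts to look and compute and a tool call to move; the robot and the scene stay as the last step left them, time stands still between calls to the robot, and variables do not carry over. Pictures are saved under pics/ and viewed, and the job is handed in when it is done.

Besides the shell and the picture viewer there is one more tool, called after "Call:" by a JSON object that holds its "name" and its "arguments", one argument or row to a line. servo_tool: Moves the arm, as the interface text tells. Its arguments: {"type":"object","properties":{"targets":{"type":"array","items":{"type":"array"}},"grip_force":{"type":"number"}},"required":["targets"]}

```bash
mkdir -p pics
python3 - <<'E'
from workcell import sensors, eyes, job_done, manip
import cv2
print(sensors.get_state()); print([x for x in dir(manip) if x[0]!='_'])
for n in ("scene","top"):
    im=eyes.read_camera(n); cv2.imwrite(f"pics/{n}0.png",im[:,:,::-1]); print(n,eyes.calibration(n))
E
```

```text
{'time_s': 0.0, 'joint_pos': array([-1.21958017e+00,  3.00480663e-01,  1.52159795e+00,  4.15885913e-05,
        1.32067004e+00, -6.65781874e-02]), 'dq': array([ 0.00030374, -0.00102106,  0.00185893, -0.00096154,  0.00072675,
        0.00019039]), 'effort': array([-3.65837359e-04, -5.43502843e+01, -3.61789691e+01, -1.37969564e-04,
        4.03359183e-03,  1.74896309e-05]), 'tool_pos': array([ 0.22309739, -0.50246646,  0.23070892]), 'orientation': array([-5.75014175e-04,  9.78261122e-01,  2.07376091e-01, -6.20424969e-05]), 'ft_force': array([-0.53510134, -0.08051125, -0.13819253]), 'moment': array([0.00742456, 0.03703298, 0.01892723]), 'gripper_width': 0.08499490122556122}
['Unreachable', 'grip_point_offset']
scene {'fx': 474.6508886513581, 'fy': 474.6508886513581, 'cx': 309.0380890109397, 'cy': 200.9786052663229, 'origin': array([0.89265085, 0.85129366, 0.90964056]), 'attitude': array([0.20584319, 0.09014412, 0.36165592, 0.90482463])}
top {'fx': 379.3888805656883, 'fy': 379.3888805656883, 'cx': 320.2157463837339, 'cy': 196.9801142973534, 'origin': array([0.45240801, 0.12564613, 1.02106037]), 'attitude': array([-0.70569829, -0.02257354,  0.02457683,  0.70772618])}
```

View pics/scene0.png

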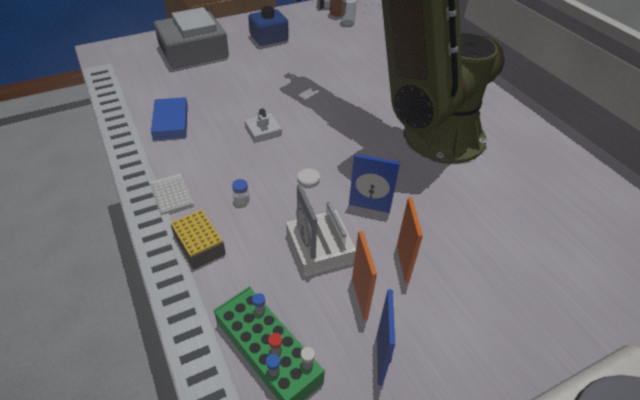

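View pics/top0.png

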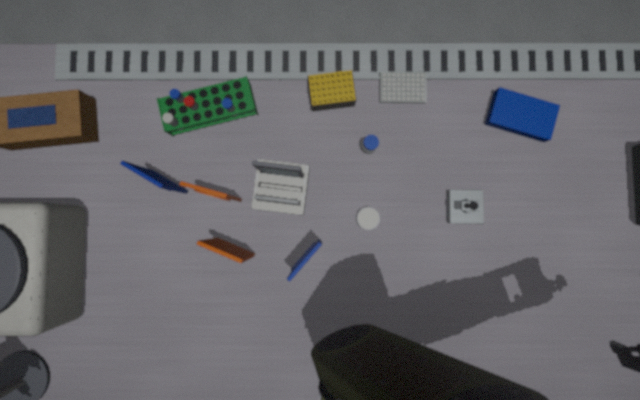

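The scene view shows the grey cassette in the rack near (306,220), the foot near (263,125), and the dish and jar between them. In the top view the rack is near (280,188), the cassette's top edge near (278,168), and the foot near (466,206). I'll zoom in on these.

```bash
cat > h.py <<'E'
import numpy as np, cv2
from scipy.spatial.transform import Rotation as R
from workcell import sensors, eyes, manip
C={n:eyes.calibration(n) for n in("scene","top")}
def Rm(n):
    q=C[n]["attitude"]; return R.from_quat([q[1],q[2],q[3],q[0]]).as_matrix()
def proj(n,p):
    c=C[n]; v=Rm(n).T@(np.asarray(p,float)-c["origin"]); v=v*[1,-1,-1]
    return np.array([c["fx"]*v[0]/v[2]+c["cx"], c["fy"]*v[1]/v[2]+c["cy"]])
def ray(n,uv):
    c=C[n]; d=np.array([(uv[0]-c["cx"])/c["fx"],-(uv[1]-c["cy"])/c["fy"],-1.]); return c["origin"],Rm(n)@d
def onz(n,uv,z):
    o,d=ray(n,uv); return o+d*(z-o[2])/d[2]
def onplane(n,uv,p0,nn):
    o,d=ray(n,uv); return o+d*np.dot(np.subtract(p0,o),nn)/np.dot(d,nn)
def tri(uv1,uv2,n1="scene",n2="top"):
    o1,d1=ray(n1,uv1);o2,d2=ray(n2,uv2);d1=d1/np.linalg.norm(d1);d2=d2/np.linalg.norm(d2)
    A=np.stack([d1,-d2],1);t=np.linalg.lstsq(A,o2-o1,rcond=None)[0]
    a=o1+d1*t[0];b=o2+d2*t[1];return (a+b)/2,np.linalg.norm(a-b)
def crop(im,x0,x1,y0,y1,s,name):
    cv2.imwrite(name,cv2.resize(im[y0:y1,x0:x1,::-1],None,fx=s,fy=s,interpolation=cv2.INTER_CUBIC))
E
python3 - <<'E'
import cv2
from h import *
s=cv2.imread("pics/scene0.png")[:,:,::-1];t=cv2.imread("pics/top0.png")[:,:,::-1]
crop(s,270,370,180,280,6,"pics/s_rack.png");crop(t,240,320,145,225,7,"pics/t_rack.png")
a=cv2.resize(s[90:150,230:300],None,fx=6,fy=6,interpolation=3)
b=cv2.resize(t[180:230,440:495],None,fx=7,fy=7,interpolation=3)
c=np.zeros((360,a.shape[1]+b.shape[1],3),np.uint8);c[:a.shape[0],:a.shape[1]]=a;c[:b.shape[0],a.shape[1]:]=b
cv2.imwrite("pics/foot.png",c[:,:,::-1])
E
```

```text
(no output)
```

View pics/s_rack.png

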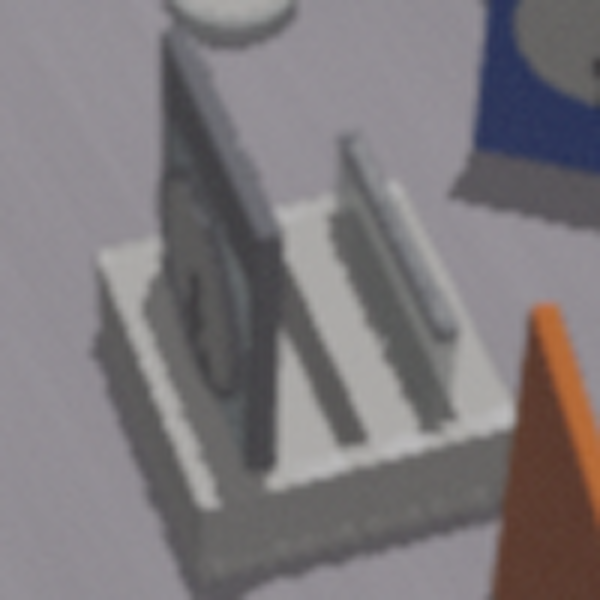

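View pics/t_rack.png

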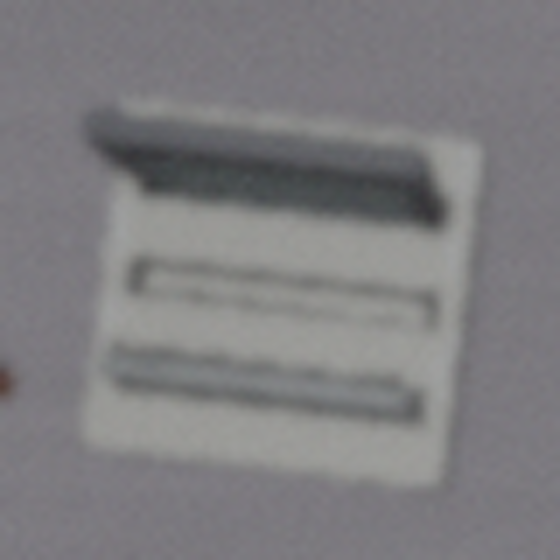

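View pics/foot.png

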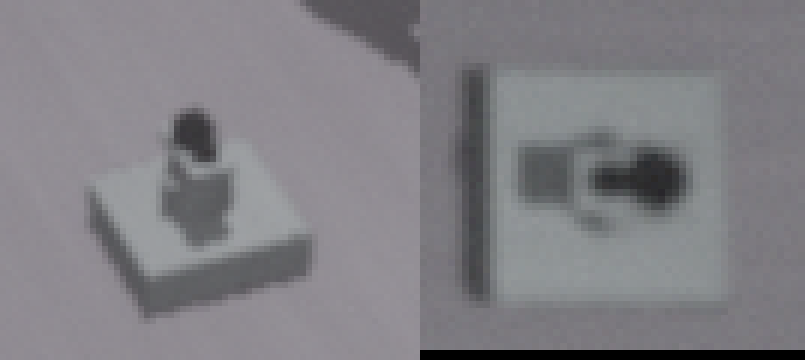

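Run:
```python
from h import *
im=cv2.imread("pics/top0.png")
hsv=cv2.cvtColor(im,cv2.COLOR_BGR2HSV);g=cv2.cvtColor(im,cv2.COLOR_BGR2GRAY)
print("bg",im[150,330],"rack",im[205,280],"foot",im[185+3,455],"casstop",im[165,280],"dish",im[218,368])
def rect(x0,x1,y0,y1,th,z):
    sub=cv2.resize(g[y0:y1,x0:x1],None,fx=4,fy=4,interpolation=cv2.INTER_CUBIC)
    m=(sub>th).astype(np.uint8);cs,_=cv2.findContours(m,0,2);c=max(cs,key=cv2.contourArea)
    r=cv2.minAreaRect(cv2.convexHull(c));b=(cv2.boxPoints(r)+.5)/4-.5+[x0,y0]
    P=np.array([onz("top",p,z) for p in b]);L=np.linalg.norm(np.roll(P,-1,0)-P,axis=1)
    print("ctr",P.mean(0),"sides",L,"pts",P[:,:2].round(4).tolist(), "ang",np.degrees(np.arctan2(*(P[1]-P[0])[[1,0]])))
for th in(125,135,145): rect(240,320,150,220,th,.05); rect(440,495,182,230,th,.025)
for uv,n in [((240+85/7-.5,145+112/7),"casL"),((240+433/7,145+150/7),"casR"),((240+130/7,145+155/7),"L back"),((240+445/7,145+185/7),"R back")]:
    print(n,onz("top",uv,.18))
# dark domes
m=(g[195:216,445:490]<75).astype(np.uint8); ys,xs=np.nonzero(m);print("dark",xs.min()+445,xs.max()+445,ys.min()+195,ys.max()+195)
print(g[203:209,458:486])
```

```text
bg [127 122 123] rack [150 154 154] foot [126 120 122] casstop [104  98  97] dish [157 158 158]
ctr [0.54556623 0.23289288 0.05      ] sides [0.13928943 0.14976799 0.13914902 0.14835177] pts [[0.4864, 0.3152], [0.6247, 0.2983], [0.6045, 0.1499], [0.4666, 0.1682]] ang -6.960065605605788
ctr [ 0.49290501 -0.265181    0.025     ] sides [0.09144541 0.09308057 0.09148348 0.09251257] pts [[0.4473, -0.2176], [0.5387, -0.22], [0.5385, -0.313], [0.4471, -0.3101]] ang -1.4782054626891867
ctr [0.54504334 0.22709986 0.05      ] sides [0.13072695 0.135474   0.13061887 0.13427056] pts [[0.4886, 0.3014], [0.6185, 0.2866], [0.6014, 0.1522], [0.4718, 0.1682]] ang -6.50558680760199
ctr [ 0.49429805 -0.26218191  0.025     ] sides [0.08562224 0.08556721 0.08513347 0.08552868] pts [[0.5367, -0.2201], [0.5375, -0.3057], [0.4519, -0.304], [0.4511, -0.2189]] ang -89.46439597593043
ctr [0.54476578 0.22660209 0.05      ] sides [0.12640684 0.13166021 0.12630611 0.13052904] pts [[0.4901, 0.2988], [0.6157, 0.2845], [0.5993, 0.1539], [0.4739, 0.1692]] ang -6.473632137976254
ctr [ 0.47247415 -0.25336427  0.025    
[... 345 characters left out ...]
 86  87  90 102 123 128 120 102  92  90  93  95  76  50  45  50  50  57
   76  97 121 134 138 138 137 130 126 125]
 [ 88  84  85 102 120 123  98  78  61  61  67  65  52  49  47  46  48  44
   55  86 113 132 138 139 137 130 127 124]
 [ 87  86  85  99 120 115  89  61  49  45  51  49  45  48  45  41  45  44
   54  74 108 133 140 138 137 129 126 124]
 [ 85  83  85 102 119 119  94  64  55  51  52  55  48  45  43  43  45  45
   55  79 108 131 139 138 136 131 126 124]
 [ 91  89  86 103 124 126 112  94  81  78  80  78  69  54  47  44  39  52
   62  90 117 134 141 143 140 131 124 123]
 [104  99  98 108 124 136 132 121 115 113 117 112  97  75  65  57  50  69
   83 110 129 140 141 141 138 131 127 124]]
```

Run:
```python
from h import *
def cas(c,yaw,z0,pts):
    r=R.from_euler('z',yaw,degrees=True).as_matrix(); return [np.array(c+[z0])+r@np.array(p) for p in pts]
pts=[(5,55,170),(-5,55,170),(-5,-55,170),(5,-55,170)]
im=cv2.imread("pics/scene0.png");it=cv2.imread("pics/top0.png")
P=cas([.580,.2215],-6.5,.01,np.array(pts)/1000)
for n,i,(x0,x1,y0,y1) in (("scene",im,(270,370,180,280)),("top",it,(240,320,145,225))):
    s=6;a=cv2.resize(i[y0:y1,x0:x1],None,fx=s,fy=s,interpolation=2)
    q=np.array([(proj(n,p)-[x0,y0]+.5)*s for p in P]).astype(np.int32)
    cv2.polylines(a,[q],True,(0,0,255),1)
    r=R.from_euler('z',-6.5,degrees=True).as_matrix()
    rk=[np.array([.545,.227,.05])+r@np.array(v) for v in([.065,.067,0],[-.065,.067,0],[-.065,-.067,0],[.065,-.067,0])]
    q=np.array([(proj(n,p)-[x0,y0]+.5)*s for p in rk]).astype(np.int32); cv2.polylines(a,[q],True,(0,200,0),1)
    cv2.imwrite(f"pics/ov_{n}.png",a)
a=cv2.imread("pics/ov_scene.png");b=cv2.imread("pics/ov_top.png");b=cv2.resize(b,(600,600))
c=cv2.resize(np.hstack([a,b]),None,fx=.66,fy=.66);cv2.imwrite("pics/ov.png",c)
# dome: scene dark & top dark
g=cv2.cvtColor(im,6)
print(g[105:120,252:274]);
```

```text
[[144 144 142 144 144 144 145 143 142 143 143 142 143 142 142 143 143 141
  141 143 142 141]
 [144 144 142 143 144 144 144 143 144 143 142 142 142 142 141 143 141 141
  142 141 141 140]
 [144 145 144 142 142 145 144 143 141 137 131 135 143 142 142 143 143 143
  141 142 141 142]
 [144 143 144 144 143 144 141 135 119 108  98 108 128 140 141 143 142 142
  142 142 141 142]
 [146 143 145 144 143 143 135 110  81  66  67  74 102 131 141 143 142 142
  140 143 141 143]
 [144 143 144 144 146 149 130  81  61  59  59  59  76 111 135 141 142 141
  142 143 142 141]
 [144 145 143 145 142 147 128  71  56  58  58  57  62  95 130 142 143 143
  143 142 142 142]
 [144 144 143 142 135 136 122  67  56  58  56  56  62  96 128 141 145 144
  142 143 143 143]
 [144 144 144 142 134 125 107  72  57  56  58  58  63  91 126 144 151 150
  150 146 142 142]
 [145 145 144 145 140 127 110  98  82  66  59  58  63  82 124 151 156 157
  156 153 145 142]
 [145 145 144 144 145 136 120 120 125 109  77  61  56  70 127 154 157 157
  158 156 149 145]
 [147 142 145 148 151 140 111 114 135 132  94  72  70  84 129 156 157 156
  158 157 154 148]
 [150 150 149 154 154 138 102  96 122 138 132 127 125 129 143 151 147 152
  158 159 157 153]
 [156 155 154 155 151 131 101  91 103 134 149 148 140 135 131 129 130 146
  157 158 159 157]
 [155 155 157 155 149 137 117  96  94 110 128 125 117 107 101 101 122 147
  157 158 158 158]]
```

View pics/ov.png

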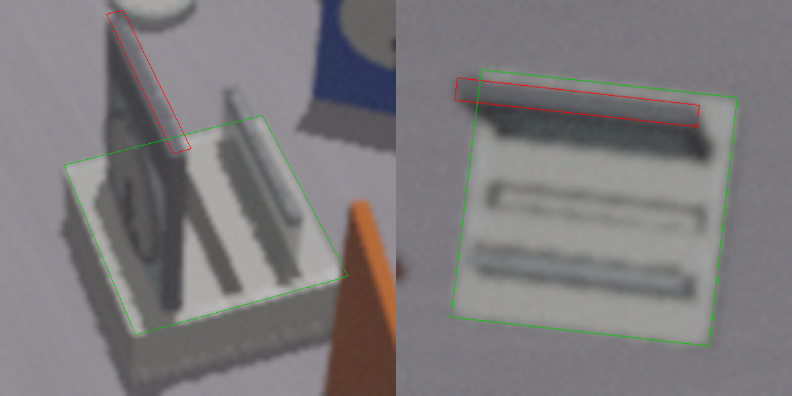

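Run:
```python
from h import *
im=cv2.imread("pics/scene0.png");it=cv2.imread("pics/top0.png")
F=np.array([.494,-.2635]);yaw=-1.
r=R.from_euler('z',yaw,degrees=True).as_matrix()
outs=[]
for n,i,(x0,x1,y0,y1) in (("scene",im,(235,295,90,150)),("top",it,(440,500,178,238))):
    s=6;a=cv2.resize(i[y0:y1,x0:x1],None,fx=s,fy=s,interpolation=2)
    w=lambda p:tuple(int(v) for v in (proj(n,[F[0],F[1],0]+r@np.array(p))-[x0,y0]+.5)*s)
    q=np.array([w(p) for p in([.045,.045,.025],[-.045,.045,.025],[-.045,-.045,.025],[.045,-.045,.025])]);cv2.polylines(a,[q],True,(0,200,0),1)
    fx=C[n]["fx"]/np.linalg.norm(C[n]["origin"]-[*F,.07])*s
    cv2.circle(a,w([0,0,.069]),int(.011*fx),(0,0,255),1);cv2.circle(a,w([0,.016,.0675]),int(.007*fx),(255,0,0),1)
    q=np.array([w(p) for p in([.012,.024+.008,.064],[-.012,.024+.008,.064],[-.012,-.016,.064],[.012,-.016,.064])]);cv2.polylines(a,[q],True,(0,200,200),1)
    outs.append(a)
cv2.imwrite("pics/ovf.png",np.hstack(outs))
```

```text
(no output)
```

View pics/ovf.png

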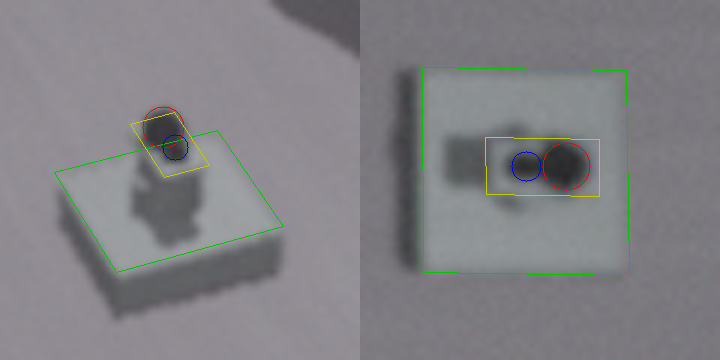

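```bash
cat >> h.py <<'E'
def Rt():
    q=sensors.get_state()["orientation"];return R.from_quat([q[1],q[2],q[3],q[0]])
def go(p,Rw=None):
    """print tool-frame shift (cm) to world p, and rotvec deg to Rw (rotation applied after/with shift)"""
    s=sensors.get_state();r=Rt()
    print("t",s["time_s"],"pos",s["tool_pos"].round(4),"shift cm",(r.inv().apply(np.subtract(p,s["tool_pos"]))*100).round(2))
    if Rw is not None: print("rot deg",np.degrees((r.inv()*Rw).as_rotvec()).round(2))
def down(yawx): # tool pointing down, tool x at yaw (deg)
    a=np.radians(yawx);x=np.array([np.cos(a),np.sin(a),0]);z=np.array([0,0,-1.]);return R.from_matrix(np.stack([x,np.cross(z,x),z],1))
E
python3 -c "
from h import *
go([.580,.2215,.27],down(83.5))"
```

```text
t 0.1 pos [ 0.2231 -0.5025  0.2308] shift cm [ 62.   -51.7   -3.87]
rot deg [-5.000e-02 -3.000e-02 -5.956e+01]
```

Call:
{"name": "servo_tool", "arguments": {
  "targets": [
    [[1.5,-1.25,-0.6],[0,0,0],1],
    [[3,-2.5,-0.6],[0,0,0],1],
    [[3,-2.5,-0.6],[0,0,0],1],
    [[3,-2.5,-0.6],[0,0,0],1],
    [[3,-2.5,-0.6],[0,0,0],1],
    [[3,-2.5,-0.5],[0,0,0],1],
    [[3,-2.5,-0.4],[0,0,0],1],
    [[3,-2.5,0],[0,0,0],1],
    [[3,-2.5,0],[0,0,0],1],
    [[3,-2.5,0],[0,0,0],1],
    [[3,-2.5,0],[0,0,0],1],
    [[3,-2.5,0],[0,0,0],1]
  ],
  "grip_force": 80
}}

```text
time_s: 1.3
tool_pos: [0.4222, -0.0983, 0.2702]
orientation: [-0.0, 0.978, 0.207, -0.0]
ft_force: [0.7, 0.2, 0.8]
gripper_width: 0.0853
```

```bash
python3 -c "
from h import *
go([.580,.2215,.27],down(83.5)); print(sensors.get_state()['joint_pos'].round(2))"
```

```text
t 1.3 pos [ 0.4222 -0.0983  0.2702] shift cm [ 2.740e+01 -2.283e+01  2.000e-02]
rot deg [ -0.     0.   -59.56]
[-0.31  0.    1.77  0.    1.37  0.84]
```

Call:
{"name": "servo_tool", "arguments": {
  "targets": [
    [[3,-2.5,0],[0,0,0],1],
    [[3,-2.5,0],[0,0,0],1],
    [[3,-2.5,0],[0,0,0],1],
    [[3,-2.5,0],[0,0,0],1],
    [[3,-2.5,0],[0,0,0],1],
    [[3,-2.5,0],[0,0,0],1],
    [[3,-2.5,0],[0,0,0],1],
    [[3,-2.5,0],[0,0,-7.5],1],
    [[2,-3.0,0],[0,0,-7.5],1],
    [[0,0,0],[0,0,-7.5],1],
    [[0,0,0],[0,0,-7.5],1],
    [[0,0,0],[0,0,-7.5],1]
  ]
}}

```text
time_s: 2.5
tool_pos: [0.5613, 0.2166, 0.2697]
orientation: [-0.0, 0.858, 0.513, -0.001]
ft_force: [-0.2, 0.4, -0.2]
gripper_width: 0.0852
```

```bash
python3 -c "
from h import *
go([.580,.2215,.24],down(83.5)); print(sensors.get_state()['joint_pos'].round(2))"
```

```text
t 2.5 pos [0.5613 0.2166 0.2697] shift cm [1.32 1.42 2.97]
rot deg [ -0.05   0.04 -21.72]
[ 0.31  0.39  1.31 -0.    1.44  0.8 ]
```

Call:
{"name": "servo_tool", "arguments": {
  "targets": [
    [[1.3,1.4,0],[0,0,0],1],
    [[0,0,0],[0,0,-7.5],1],
    [[0,0,0.5],[0,0,-7.5],1],
    [[0,0,1],[0,0,-6.5],1],
    [[0,0,1.5],[0,0,0],1],
    [[0,0,0],[0,0,0],1]
  ]
}}

```text
time_s: 3.1
tool_pos: [0.5793, 0.2208, 0.238]
orientation: [-0.001, 0.749, 0.662, -0.002]
ft_force: [-0.5, 0.0, -0.2]
gripper_width: 0.0853
```

Run:
```python
from h import *
go([.580,.2215,.147],down(83.5))
s=eyes.read_camera("scene");t=eyes.read_camera("top")
a=cv2.resize(s[130:280,240:390],(390,390),interpolation=2);b=cv2.resize(t[120:240,220:340],(390,390),interpolation=2)
cv2.imwrite("pics/ab1.png",np.hstack([a,b])[:,:,::-1])
```

```text
t 3.1 pos [0.5793 0.2208 0.238 ] shift cm [0.1 0.1 9.1]
rot deg [-0.21  0.09 -0.57]
```

View pics/ab1.png

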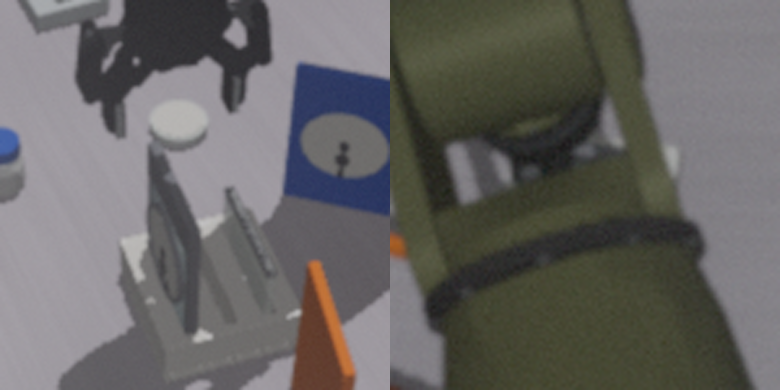

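The open fingers straddle the cassette's top bar, at about (115,115) and (235,95) in the left crop, and nothing is in the way. I'll descend and grip.

Call:
{"name": "servo_tool", "arguments": {
  "targets": [
    [[0.1,0.1,1.5],[0,0,-0.6],1],
    [[0,0,2],[0,0,0],1],
    [[0,0,2],[0,0,0],1],
    [[0,0,2],[0,0,0],1],
    [[0,0,1],[0,0,0],1],
    [[0,0,0.6],[0,0,0],0.3],
    [[0,0,0],[0,0,0],-0.2],
    [[0,0,0],[0,0,0],-0.5],
    [[0,0,0],[0,0,0],-0.7]
  ]
}}

```text
time_s: 4.1
tool_pos: [0.5814, 0.222, 0.1502]
orientation: [0.0, 0.746, 0.666, 0.001]
ft_force: [-0.1, 0.5, -0.9]
gripper_width: 0.0285
```

Run:
```python
from h import *
go([.580,.2215,.147],down(83.5))
s=eyes.read_camera("scene")
a=cv2.resize(s[150:260,260:370],(550,550),interpolation=2)
cv2.imwrite("pics/ab2.png",a[:,:,::-1])
```

```text
t 4.1 pos [0.5814 0.222  0.1502] shift cm [-0.06 -0.14  0.32]
rot deg [ 0.08 -0.03  0.04]
```

View pics/ab2.png

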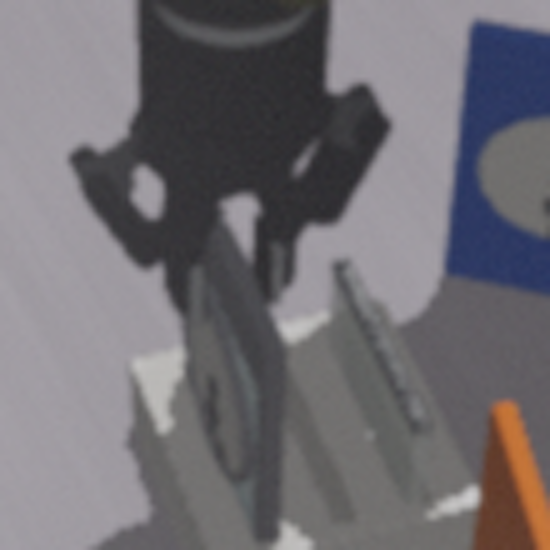

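Call:
{"name": "servo_tool", "arguments": {
  "targets": [
    [[0,-0.1,0.2],[0,0,0],-0.8],
    [[0,0,0],[0,0,0],-1],
    [[0,0,0],[0,0,0],-1],
    [[0,0,0],[0,0,0],-1],
    [[0,0,0],[0,0,0],-1]
  ],
  "grip_force": 80
}}

```text
time_s: 4.65
tool_pos: [0.5807, 0.2222, 0.149]
orientation: [0.001, 0.746, 0.666, 0.001]
ft_force: [-0.8, -0.1, 10.3]
gripper_width: 0.0091
```

Call:
{"name": "servo_tool", "arguments": {
  "targets": [
    [[0,0,-0.3],[0,0,0],-1],
    [[0,0,-0.5],[0,0,0],-1],
    [[0,0,-0.8],[0,0,0],-1],
    [[0,0,-1],[0,0,0],-1],
    [[0,0,-1],[0,0,0],-1],
    [[0,0,-1],[0,0,0],-1],
    [[0,0,-1.4],[0,0,0],-1],
    [[0,0,-2],[0,0,0],-1],
    [[0,0,-2],[0,0,0],-1],
    [[0,0,-3],[0,0,0],-1],
    [[0,0,-3],[0,0,0],-1],
    [[0,0,-2],[0,0,0],-1]
  ]
}}

```text
time_s: 5.85
tool_pos: [0.5801, 0.222, 0.3307]
orientation: [0.001, 0.746, 0.666, 0.001]
ft_force: [-0.5, 0.2, -3.7]
gripper_width: 0.0087
```

Run:
```python
from h import *
s=sensors.get_state();print(s['ft_force'],s['joint_pos'].round(2))
# target: cassette yaw 75 at foot
go([.494,-.2635,.33],down(83.5+81.5))
s=eyes.read_camera("scene")
a=cv2.resize(s[110:260,240:390],(600,600),interpolation=2)
cv2.imwrite("pics/ab3.png",a[:,:,::-1])
```

```text
[-0.49059998  0.21900339 -3.7474711 ] [0.31 0.42 1.14 0.   1.58 0.42]
t 5.85 pos [0.5801 0.222  0.3307] shift cm [-49.21  -3.09   0.  ]
rot deg [ 1.700e-01  5.000e-02 -8.146e+01]
```

View pics/ab3.png

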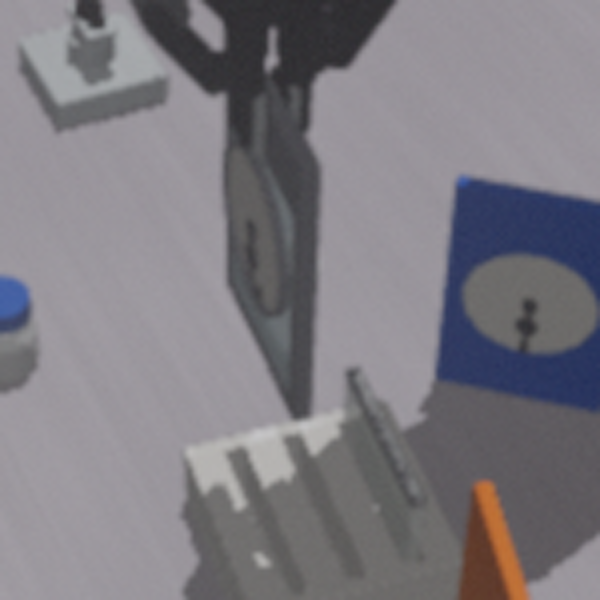

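Call:
{"name": "servo_tool", "arguments": {
  "targets": [
    [[0,0,0],[0,0,-5],-1],
    [[0,0,0],[0,0,-7.5],-1],
    [[0,0,0],[0,0,-7.5],-1],
    [[0,0,0],[0,0,-7.5],-1],
    [[0,0,0],[0,0,-7.5],-1],
    [[0,0,0],[0,0,-7.5],-1],
    [[0,0,0],[0,0,-7.5],-1],
    [[0,0,0],[0,0,-7.5],-1],
    [[0,0,0],[0,0,-7.5],-1],
    [[0,0,0],[0,0,-7.5],-1],
    [[0,0,0],[0,0,-5],-1],
    [[0,0,0],[0,0,-4],-1]
  ]
}}

```text
time_s: 7.1
tool_pos: [0.5799, 0.2219, 0.3271]
orientation: [-0.0, 0.128, 0.992, -0.0]
ft_force: [0.4, -0.3, -2.1]
gripper_width: 0.0091
```

Run:
```python
from h import *
go([.494,-.2635,.33],down(83.5+81.5))
st=sensors.get_state()
ims=[eyes.read_camera("scene").astype(float) for _ in range(3)]
s=np.mean(ims,0).astype(np.uint8)
cv2.imwrite("pics/f4.png",s[:,:,::-1])
c=proj("scene",st["tool_pos"]+[0,0,-.055]).astype(int);print(c)
x,y=c
a=cv2.resize(s[y-50:y+50,x-50:x+50],(600,600),interpolation=2)
cv2.imwrite("pics/ab4.png",a[:,:,::-1])
```

```text
t 7.1 pos [0.5799 0.2219 0.3271] shift cm [ -4.05 -49.13  -0.28]
rot deg [-0.02 -0.02  0.25]
[307 167]
```

View pics/ab4.png

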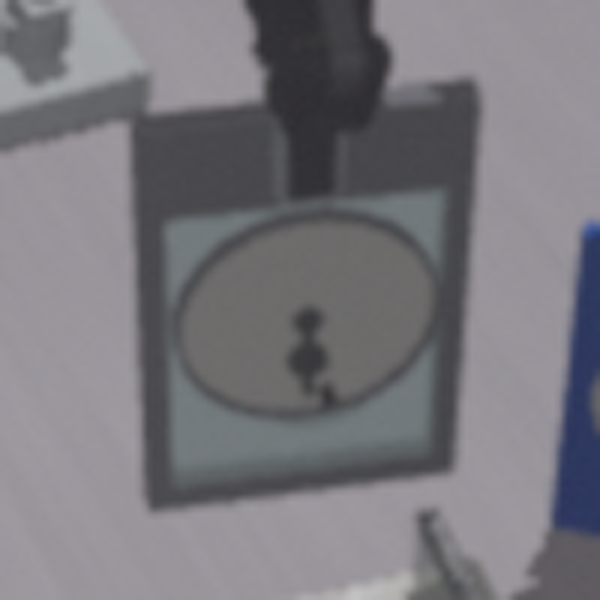

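```bash
cat >> h.py <<'E'
def dial(s,st,roll=0.0,show=None):
    """rectify the dial plane. uses tool pose: tool x = cassette y, tool y = cassette x, tool z=-cassette z"""
    q=st["orientation"];T=R.from_quat([q[1],q[2],q[3],q[0]]).as_matrix();p=st["tool_pos"]
    ex,ey,ez=T[:,1],T[:,0],-T[:,2]
    o=p+ex*.010   # dial plane origin, TCP level
    # rectified image: 0.25 mm/px ; u=y from -60..60 ; v: z +40..-150
    S=.00025
    w,h=int(.13/S),int(.20/S)
    yz=[(-.06,.03),(.06,.03),(.06,-.14),(-.06,-.14)]
    src=np.float32([proj("scene",o+ey*a+ez*b) for a,b in yz])
    dst=np.float32([((a+.065)/S,(.04-b)/S) for a,b in yz])
    H=cv2.getPerspectiveTransform(src,dst)
    return cv2.warpPerspective(s,H,(w,h),flags=cv2.INTER_CUBIC),S
E
python3 - <<'E'
from h import *
s=cv2.imread("pics/f4.png");st=sensors.get_state()
r,S=dial(s,st);cv2.imwrite("pics/r4.png",cv2.resize(r,None,fx=.74,fy=.74));print(r.shape)
E
```

```text
(800, 520, 3)
```

View pics/r4.png

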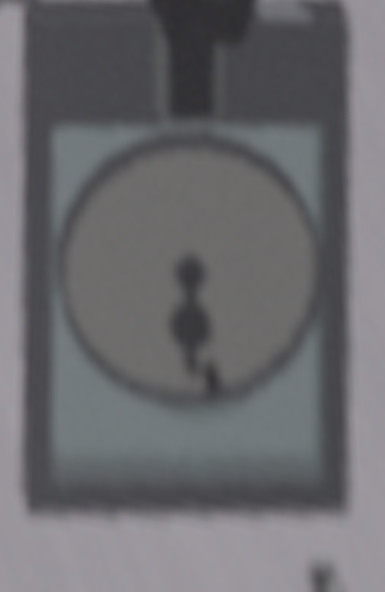

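```bash
cat >> h.py <<'E'
def read(r,S,verbose=True):
    g=cv2.cvtColor(r,cv2.COLOR_RGB2GRAY).astype(np.float32)
    rough=np.array([260,365.])
    # circle fit on outer rim edge: radial gradient (bright face -> dark rim)
    for it in range(3):
        pts=[]
        for th in np.radians(np.arange(0,360,3)):
            if abs(np.degrees(th)-90)<35: continue   # skip mark/pointer sector (image-down = 90deg)
            rr=np.arange(.037/S,.047/S,.5);xs=rough[0]+rr*np.cos(th);ys=rough[1]+rr*np.sin(th)
            pr=cv2.remap(g,xs[None].astype(np.float32),ys[None].astype(np.float32),1)[0]
            k=np.argmin(np.gradient(cv2.GaussianBlur(pr[None],(0,0),3)[0]));pts.append((xs[k],ys[k]))
        pts=np.array(pts);A=np.c_[2*pts,np.ones(len(pts))]
        w=np.ones(len(pts))
        for _ in range(5):
            sol=np.linalg.lstsq(A*w[:,None],(pts**2).sum(1)*w,rcond=None)[0];c=sol[:2];rad=np.sqrt(sol[2]+c@c)
            e=abs(np.hypot(*(pts-c).T)-rad);w=(e<6)*1.
        rough=c
    # polar strips
    def strip(r0,r1,lo,hi):
        th=np.arange(lo,hi,.002);rr=np.arange(r0/S,r1/S,1.)
        T,RR=np.meshgrid(th,rr);xs=c[0]+RR*np.sin(T);ys=c[1]+RR*np.cos(T)
        return th,cv2.remap(g,xs.astype(np.float32),ys.astype(np.float32),1)
    out={}
    for n,(a,b) in {"bob":(.015,.021),"tip":(.029,.0335),"mark":(.0355,.039)}.items():
        th,im=strip(a,b,-.8,.8);p=im.mean(0);d=np.clip(np.median(p)-p-12,0,None)
        lab,k=[],0
        segs=np.split(np.arange(len(d)),np.nonzero(np.diff((d>0).astype(int)))[0]+1)
        out[n]=[(round(float((th[s]*d[s]).sum()/d[s].sum()),3),round(float(d[s].sum()))) for s in segs if d[s].sum()>60]
    if verbose: print("centre mm from TCP",(c[0]*S-.065)*1e3,(.04-c[1]*S)*1e3,"rad",rad*S*1e3,out)
    return c,out
E
python3 - <<'E'
from h import *
s=cv2.imread("pics/f4.png")[:,:,::-1].copy();st=sensors.get_state()
r,S=dial(s,st);read(r,S)
g=cv2.cvtColor(r,7)
# plate edges: side columns & bottom row
for row in (150,300,450,600): 
    p=cv2.GaussianBlur(g[row-10:row+10].mean(0)[None].astype(np.float32),(0,0),2)[0];d=np.gradient(p);print(row,"L",np.argmin(d[:120])*.25-65,"R",np.argmax(d[400:])*.25+100-65)
for col in (100,180,340,420):
    p=cv2.GaussianBlur(g[:,col-10:col+10].mean(1)[None].astype(np.float32),(0,0),2)[0];d=np.gradient(p);print(col,"bottom",40-(np.argmax(d[600:760])+600)*.25)
E
```

```text
centre mm from TCP -0.8115290540240683 -51.306816503657366 rad 41.44893395842275 {'bob': [(0.007, 6170)], 'tip': [(0.051, 2170)], 'mark': [(0.194, 2111)]}
150 L -56.75 R 52.75
300 L -57.25 R 52.75
450 L -57.0 R 52.75
600 L -57.5 R 52.5
100 bottom -133.25
180 bottom -134.0
340 bottom -132.75
420 bottom -133.0
```

Call:
{"name": "servo_tool", "arguments": {
  "targets": [
    [[0.3,1.2,-1.2],[0,-1.1,0],-1],
    [[0.3,1.5,-2],[0,-2,0],-1],
    [[0.3,1.5,-2],[0,-2,0],-1],
    [[0.3,1.5,-2],[0,-2,0],-1],
    [[0.3,1.5,-2],[0,-2,0],-1],
    [[0.3,1.5,-2],[0,-2,0],-1],
    [[0.3,1.5,-2],[0,0,0],-1],
    [[0.3,1.5,-1.5],[0,0,0],-1],
    [[0.3,1.2,-1],[0,0,0],-1],
    [[0,0,0],[0,0,0],-1],
    [[0,0,0],[0,0,0],-1],
    [[0,0,0],[0,0,0],-1]
  ]
}}

```text
time_s: 8.45
tool_pos: [0.5706, 0.3577, 0.4795]
orientation: [0.096, 0.13, 0.987, -0.013]
ft_force: [0.4, 0.2, -3.0]
gripper_width: 0.009
```

Call:
{"name": "servo_tool", "arguments": {
  "targets": [
    [[0,0,0],[0,0,0],-1],
    [[0,0,0],[0,0,0],-1],
    [[0,0,0],[0,0,0],-1],
    [[0,0,0],[0,0,0],-1],
    [[0,0,0],[0,0,0],-1],
    [[0,0,0],[0,0,0],-1],
    [[0,0,0],[0,0,0],-1]
  ]
}}

```text
time_s: 9.15
tool_pos: [0.5706, 0.358, 0.4798]
orientation: [0.096, 0.13, 0.987, -0.013]
ft_force: [0.7, -0.1, -2.5]
gripper_width: 0.0086
```

```bash
cat >> h.py <<'E'
def look(tag,n=4):
    st=sensors.get_state()
    T=Rt().as_matrix();print("t",st["time_s"],"pos",st["tool_pos"].round(4),"tool x",T[:,0].round(4),"y",T[:,1].round(4),"roll",np.arctan2(-T[2,0],-T[2,2]).round(4),"lean z of tool y",T[2,1].round(4),"F",st["ft_force"].round(2))
    fs=[eyes.read_camera("scene").astype(np.float32) for _ in range(n)]
    s=np.mean(fs,0).astype(np.uint8);cv2.imwrite(f"pics/{tag}.png",s[:,:,::-1])
    r,S=dial(s,st);c,out=read(r,S)
    cv2.imwrite(f"pics/{tag}_r.png",cv2.resize(r[:,:,::-1],None,fx=.74,fy=.74))
    return st,s,r,c,out
E
python3 -c "
from h import *
look('f5')"
```

```text
t 9.15 pos [0.5706 0.358  0.4798] tool x [-0.948   0.2534 -0.1925] y [ 0.2582  0.9661 -0.    ] roll 0.1937 lean z of tool y -0.0 F [ 0.68 -0.14 -2.51]
centre mm from TCP -0.9951877582358437 -51.665833435055795 rad 41.824907696755375 {'bob': [(0.201, 6768)], 'tip': [(0.192, 2136)], 'mark': [(0.19, 2713)]}
```

View pics/f5_r.png

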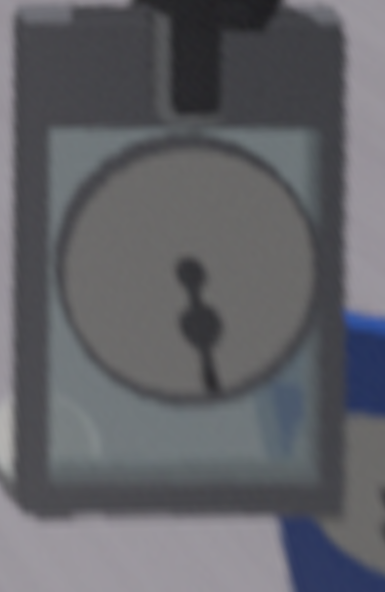

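Close up at roll 0.194, the pointer tip reads 0.192 and the mark 0.190, so they line up and the target roll is about 0.192. I'll level the cassette again and carry it to the foot.

Call:
{"name": "servo_tool", "arguments": {
  "targets": [
    [[0,0,0],[0,2.1,0],-1],
    [[0,0,0],[0,3,0],-1],
    [[0,0,0],[0,3,0],-1],
    [[0,0,0],[0,3,0],-1],
    [[-0.2,-1.5,0],[0,0,0],-1],
    [[-0.45,-3,0],[0,0,0],-1],
    [[-0.45,-3.5,0.5],[0,0,0],-1],
    [[-0.45,-3.5,0.5],[0,0,0],-1],
    [[-0.45,-3.5,0.5],[0,0,0],-1],
    [[-0.45,-3.5,0.5],[0,0,0],-1],
    [[-0.45,-3.5,0.5],[0,0,0],-1],
    [[-0.45,-3.5,0.5],[0,0,0],-1]
  ]
}}

```text
time_s: 10.55
tool_pos: [0.5366, 0.1017, 0.4499]
orientation: [0.0, 0.13, 0.991, -0.0]
ft_force: [1.3, -0.4, -3.3]
gripper_width: 0.0089
```

Call:
{"name": "servo_tool", "arguments": {
  "targets": [
    [[-0.45,-3.5,0.5],[0,0,0],-1],
    [[-0.45,-3.5,0.5],[0,0,0],-1],
    [[-0.45,-3.5,1],[0,0,0],-1],
    [[-0.45,-3.5,1],[0,0,0],-1],
    [[-0.45,-3.5,1],[0,0,0],-1],
    [[-0.45,-3.5,1],[0,0,0],-1],
    [[-0.45,-3.5,1],[0,0,0],-1],
    [[-0.45,-3.5,1],[0,0,0],-1],
    [[-0.45,-3.5,1],[0,0,0],-1],
    [[-0.2,-2,1],[0,0,0],-1],
    [[0,-1,1],[0,0,0],-1],
    [[0,0,0],[0,0,0],-1]
  ]
}}

```text
time_s: 11.75
tool_pos: [0.4886, -0.2417, 0.3484]
orientation: [-0.001, 0.131, 0.991, 0.0]
ft_force: [0.5, 0.8, -3.5]
gripper_width: 0.0091
```

```bash
python3 -c "
from h import *
go([.493,-.2632,.26],down(165)); print(sensors.get_state()['joint_pos'].round(2))"
```

```text
t 11.75 pos [ 0.4886 -0.2417  0.3484] shift cm [-1.   -1.97  8.84]
rot deg [ 0.03 -0.12 -0.03]
[-0.53  0.23  1.34 -0.    1.57 -1.83]
```

Call:
{"name": "servo_tool", "arguments": {
  "targets": [
    [[-0.5,-1,1],[0,0,0],-1],
    [[-0.5,-0.95,2],[0,0,0],-1],
    [[0,0,2],[0,0,0],-1],
    [[0,0,2],[0,0,0],-1],
    [[0,0,1.2],[0,0,0],-1],
    [[0,0,0.6],[0,0,0],-1],
    [[0,0,0],[0,0,0],-1],
    [[0,0,0],[0,0,0],-1]
  ]
}}

```text
time_s: 12.55
tool_pos: [0.4941, -0.2627, 0.2628]
orientation: [0.001, 0.13, 0.992, -0.0]
ft_force: [-0.3, -0.8, -3.1]
gripper_width: 0.0089
```

Run:
```python
from h import *
st,s,r,c,o=look('f6',2)
go([.493,-.2632,.217],down(165))
T=Rt().as_matrix();ex,ey,ez=T[:,1],T[:,0],-T[:,2];p=st["tool_pos"]
t=eyes.read_camera("top")
x0,y0=215,50;a=cv2.resize(s[y0:y0+95,x0:x0+95],None,fx=6,fy=6,interpolation=2)
w=lambda q:tuple(int(v) for v in (proj("scene",q)-[x0,y0]+.5)*6)
b=lambda x,y,z:p+ex*x+ey*(y-.001)+ez*(z-.1375)
for x in(.005,-.005):
    cv2.polylines(a,[np.array([w(b(x,-.055,0)),w(b(x,.055,0)),w(b(x,.055,.17)),w(b(x,-.055,.17))])],True,(255,0,0),1)
cv2.circle(a,w([.494,-.2635,.08]),3,(0,255,0),-1);cv2.line(a,w(b(.005,0,0)),w(b(-.005,0,0)),(255,255,0),2)
cv2.imwrite("pics/ov6.png",a[:,:,::-1])
cv2.imwrite("pics/t6.png",cv2.resize(t[130:270,380:560,::-1],None,fx=4,fy=4,interpolation=2))
```

```text
t 12.55 pos [ 0.4941 -0.2627  0.2628] tool x [-0.9662  0.2579 -0.0014] y [ 2.579e-01  9.662e-01 -4.000e-04] roll 0.0014 lean z of tool y -0.0004 F [-0.33 -0.75 -3.15]
centre mm from TCP -0.6896567661085207 -51.81268787997669 rad 40.827079157119655 {'bob': [(-0.026, 4015)], 'tip': [(-0.021, 1025)], 'mark': [(0.175, 1510)]}
t 12.65 pos [ 0.494  -0.2628  0.2628] shift cm [ 0.09 -0.07  4.58]
rot deg [-0.02  0.08  0.04]
```

View pics/ov6.png

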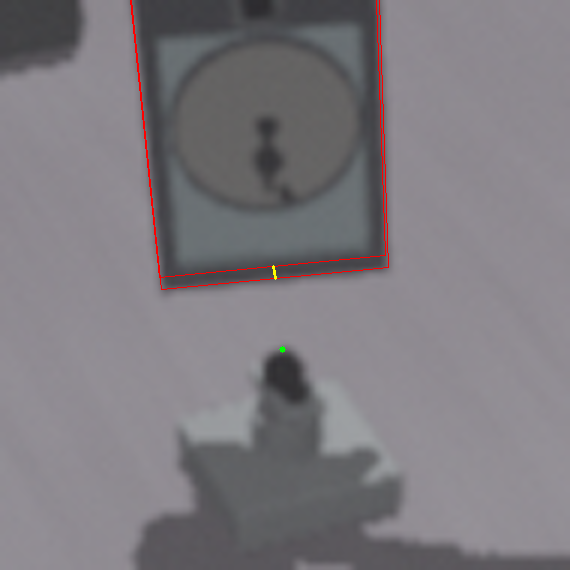

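View pics/t6.png

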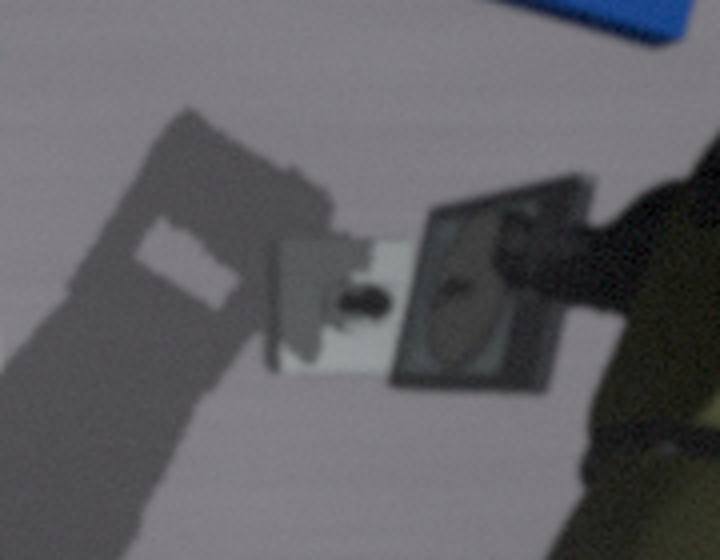

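Run:
```python
from h import *
st=sensors.get_state();T=Rt().as_matrix();ex,ey,ez=T[:,1],T[:,0],-T[:,2];p=st["tool_pos"]
t=cv2.imread("pics/t6.png")
w=lambda q:tuple(int(v) for v in (proj("top",q)-[380,130]+.5)*4)
b=lambda x,y,z:p+ex*x+ey*(y-.001)+ez*(z-.1375)
cv2.polylines(t,[np.array([w(b(.005,-.055,0)),w(b(.005,.055,0)),w(b(.005,.055,.17)),w(b(.005,-.055,.17))])],True,(0,0,255),1)
cv2.circle(t,w([.494,-.2635,.08]),3,(0,255,0),-1)
cv2.imwrite("pics/ov6t.png",t)
```

```text
(no output)
```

View pics/ov6t.png

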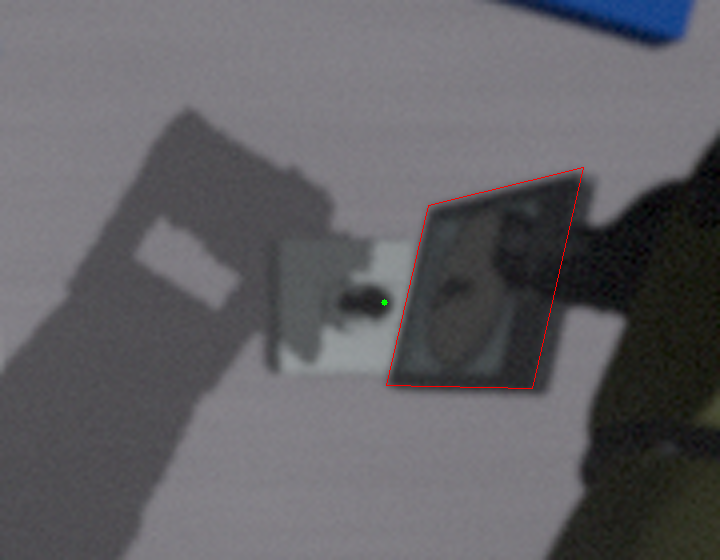

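Run:
```python
from h import *
st=sensors.get_state();T=Rt().as_matrix();ex,ey,ez=T[:,1],T[:,0],-T[:,2];p=st["tool_pos"]
t=cv2.resize(cv2.imread("pics/t6.png"),None,fx=.25,fy=.25,interpolation=cv2.INTER_AREA)
s=cv2.imread("pics/f6.png")
b=lambda x,y,z:p+ex*x+ey*(y-.001)+ez*(z-.1375)
o=[]
for n,i,(ox,oy),(x0,y0) in(("top",t,(380,130),(460,165)),("scene",s,(0,0),(230,50))):
    k=9;a=cv2.resize(i[y0-oy:y0-oy+60,x0-ox:x0-ox+43],None,fx=k,fy=k,interpolation=2)
    w=lambda q:tuple(int(v) for v in (proj(n,q)-[x0,y0]+.5)*k)
    for x,c in((.005,(0,0,255)),(-.005,(0,200,255))):
        cv2.polylines(a,[np.array([w(b(x,-.055,0)),w(b(x,.055,0)),w(b(x,.055,.17)),w(b(x,-.055,.17))])],True,c,1)
    cv2.circle(a,w([.494,-.2635,.08]),3,(0,255,0),-1); o.append(a)
cv2.imwrite("pics/z6.png",np.hstack(o))
```

```text
(no output)
```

View pics/z6.png

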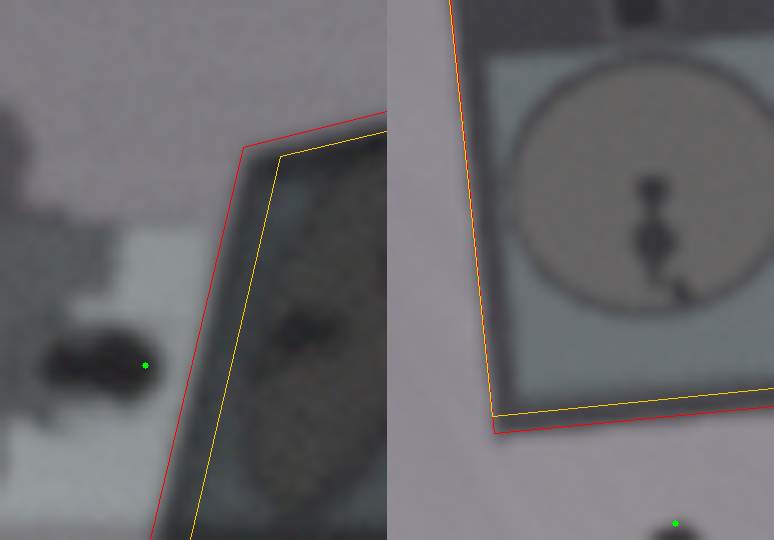

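Call:
{"name": "servo_tool", "arguments": {
  "targets": [
    [[-0.05,0.13,0.5],[0,0.08,0],-1],
    [[0,0,1],[0,0,0],-1],
    [[0,0,1],[0,0,0],-1],
    [[0,0,0.8],[0,0,0],-1],
    [[0,0,0.5],[0,0,0],-1],
    [[0,0,0.2],[0,0,0],-1],
    [[0,0,0],[0,0,0],-1],
    [[0,0,0],[0,0,0],-1]
  ]
}}

```text
time_s: 13.5
tool_pos: [0.4946, -0.2616, 0.2222]
orientation: [-0.0, 0.13, 0.991, -0.0]
ft_force: [0.1, -1.0, -3.4]
gripper_width: 0.0088
```

Run:
```python
from h import *
st,s,r,c,o=look('f7',1)
st=sensors.get_state();T=Rt().as_matrix();ex,ey,ez=T[:,1],T[:,0],-T[:,2];p=st["tool_pos"]
t=eyes.read_camera("top");cv2.imwrite("pics/t7.png",t[:,:,::-1])
a=cv2.resize(s[75:135,230:295],None,fx=6,fy=6,interpolation=2);b=cv2.resize(t[175:235,445:510],None,fx=6,fy=6,interpolation=2)
cv2.imwrite("pics/z7.png",np.hstack([a,b])[:,:,::-1])
```

```text
t 13.5 pos [ 0.4946 -0.2616  0.2222] tool x [-9.661e-01  2.582e-01  8.000e-04] y [ 2.582e-01  9.661e-01 -2.000e-04] roll -0.0008 lean z of tool y -0.0002 F [ 0.15 -1.01 -3.45]
centre mm from TCP -0.7921108251769671 -52.090575920014075 rad 40.7899182132995 {'bob': [(-0.006, 3955)], 'tip': [(0.008, 838)], 'mark': [(0.186, 1485)]}
```

View pics/z7.png

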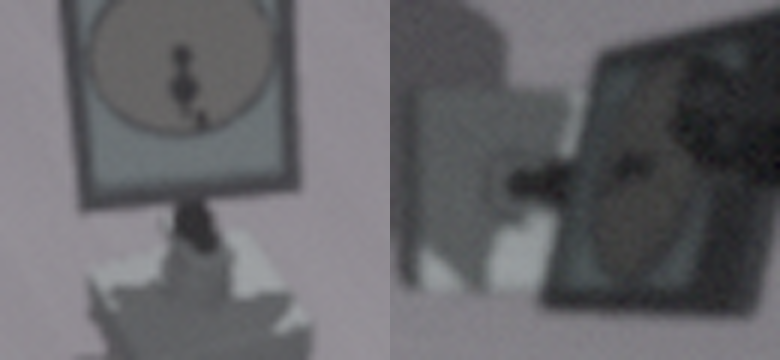

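Run:
```python
from h import *
st=sensors.get_state();T=Rt().as_matrix();ex,ey,ez=T[:,1],T[:,0],-T[:,2];p=st["tool_pos"]
g=cv2.cvtColor(cv2.imread("pics/t7.png"),6).astype(np.float32)
gs=cv2.cvtColor(cv2.imread("pics/f7.png"),6).astype(np.float32)
zl=p[2]-.1375
# sample profile along ex for several lateral positions on front lower edge, in top image
def edge(n,g,pt,d,ext=.012,sign=-1):
    ts=np.arange(-ext,ext,.0003);uv=np.array([proj(n,pt+d*k) for k in ts]).astype(np.float32)
    pr=cv2.remap(g,uv[None,:,0],uv[None,:,1],2)[0];pr=cv2.GaussianBlur(pr[None],(0,0),3)[0];gr=np.gradient(pr)*sign
    k=np.argmax(gr);return ts[k]*1e3,gr[k]
b=lambda x,y,z:p+ex*x+ey*(y-.001)+ez*(z-.1375)
print("top: front lower edge offset along ex (mm), predicted at 0:")
print([tuple(np.round(edge("top",g,b(.005,y,0),ex,sign=1),1)) for y in(-.045,-.04,-.035,-.03,.03,.035,.04,.045)])
print("top: +y side low corner offset along ey");print([tuple(np.round(edge("top",g,b(.005,.055,z),ey,sign=1),1)) for z in(.003,.01,.02,.04)])
print("top: -y side");print([tuple(np.round(edge("top",g,b(.005,-.055,z),-ey,sign=1),1)) for z in(.003,.01,.02,.04)])
print("scene +y:",[tuple(np.round(edge("scene",gs,b(.005,.055,z),ey,sign=1),1)) for z in(.01,.03,.05,.1)])
print("scene -y:",[tuple(np.round(edge("scene",gs,b(.005,-.055,z),-ey,sign=1),1)) for z in(.01,.03,.05,.1)])
print("scene bottom:",[tuple(np.round(edge("scene",gs,b(.005,y,0),-ez,sign=1),1)) for y in(-.045,-.035,.035,.045)])
# stud dome from initial images: left/right/up/down extents
g0=cv2.cvtColor(cv2.imread("pics/top0.png"),6).astype(np.float32)
s0=cv2.cvtColor(cv2.imread("pics/scene0.png"),6).astype(np.float32)
c=np.array([.494,-.2635,.069])
for n,gg in(("top",g0),("scene",s0)):
    v=C[n]["origin"]-c;v/=np.linalg.norm(v)
    for nm,d in(("perp-horiz",np.cross([0,0,1],v)),("up-ish",None)):
        if d is None: d=np.cross(v,np.cross([0,0,1],v))
        d/=np.linalg.norm(d)
        print(n,nm,d.round(2),[edge(n,gg,c+sg*d*.011,sg*d,.008,1) for sg in(1,-1)])
```

```text
top: front lower edge offset along ex (mm), predicted at 0:
[(np.float64(-0.6), np.float64(3.2)), (np.float64(-1.8), np.float64(3.0)), (np.float64(-1.2), np.float64(3.5)), (np.float64(-1.2), np.float64(3.5)), (np.float64(-1.8), np.float64(4.5)), (np.float64(-0.9), np.float64(4.4)), (np.float64(-0.9), np.float64(4.7)), (np.float64(-1.5), np.float64(4.4))]
top: +y side low corner offset along ey
[(np.float64(0.6), np.float64(1.8)), (np.float64(0.6), np.float64(3.0)), (np.float64(0.9), np.float64(3.8)), (np.float64(1.5), np.float64(3.8))]
top: -y side
[(np.float64(-0.9), np.float64(1.5)), (np.float64(-2.4), np.float64(2.8)), (np.float64(-2.7), np.float64(3.1)), (np.float64(-3.0), np.float64(3.2))]
scene +y: [(np.float64(-0.0), np.float64(3.2)), (np.float64(-0.3), np.float64(3.1)), (np.float64(-0.9), np.float64(3.5)), (np.float64(0.3), np.float64(3.5))]
scene -y: [(np.float64(-0.3), np.float64(3.4)), (np.float64(-0.6), np.float64(3.5)), (np.float64(-0.3), np.float64(3.9)), (np.float64(-0.6), np.float64(3.3))]
scene bottom: [(np.float64(1.5), np.float64(3.6)), (np.float64(0.9), np.float64(2.8)), (np.float64(1.2), np.float64(3.0)), (np.float64(1.5), np.float64(3.2))]
top perp-horiz [-0.99 -0.11  0.  ] [(np.float64(-2.0000000000000018), np.float32(3.6349983)), (np.float64(-0.20000000000000226), np.float32(4.175022))]
top up-ish [ 0.1  -0.92  0.38] [(np.float64(-2.3000000000000016), np.float32(4.2525215)), (np.float64(-0.5000000000000022), np.float32(0.7911968))]
scene perp-horiz [-0.94  0.34  0.  ] [(np.float64(-1.400000000000002), np.float32(3.9259377)), (np.float64(-1.400000000000002), np.float32(5.5029373))]
scene up-ish [-0.19 -0.55  0.82] [(np.float64(-3.2000000000000015), np.float32(4.150097)), (np.float64(5.799999999999996), np.float32(3.8662148))]
```

The cassette's lower edge is within about 1 mm of the stud's axis in both views, so I'll press down slowly.

Call:
{"name": "servo_tool", "arguments": {
  "targets": [
    [[0,0.03,0.1],[0,0,0],-1],
    [[0,0,0.1],[0,0,0],-1],
    [[0,0,0.1],[0,0,0],-1],
    [[0,0,0],[0,0,0],-1],
    [[0,0,0],[0,0,0],-1]
  ]
}}

```text
time_s: 14.1
tool_pos: [0.4946, -0.2612, 0.2189]
orientation: [-0.001, 0.13, 0.991, 0.0]
ft_force: [-0.1, 0.2, -2.7]
gripper_width: 0.0091
```

Call:
{"name": "servo_tool", "arguments": {
  "targets": [
    [[0,0,0.1],[0,0,0],-1],
    [[0,0,0],[0,0,0],-1],
    [[0,0,0],[0,0,0],-1]
  ]
}}

```text
time_s: 14.4
tool_pos: [0.4946, -0.2613, 0.2179]
orientation: [-0.001, 0.13, 0.991, 0.0]
ft_force: [0.1, -0.4, -2.3]
gripper_width: 0.0089
```

Call:
{"name": "servo_tool", "arguments": {
  "targets": [
    [[0,0,0.1],[0,0,0],-1],
    [[0,0,0],[0,0,0],-1],
    [[0,0,0],[0,0,0],-1]
  ]
}}

```text
time_s: 14.7
tool_pos: [0.4946, -0.2612, 0.217]
orientation: [-0.001, 0.13, 0.991, 0.0]
ft_force: [-0.1, -0.0, -1.2]
gripper_width: 0.0087
```

Call:
{"name": "servo_tool", "arguments": {
  "targets": [
    [[0,0,0.1],[0,0,0],-1],
    [[0,0,0],[0,0,0],-1],
    [[0,0,0],[0,0,0],-1]
  ]
}}

```text
time_s: 15.0
tool_pos: [0.4946, -0.2613, 0.2159]
orientation: [-0.001, 0.13, 0.991, 0.0]
ft_force: [-0.2, 0.3, -1.0]
gripper_width: 0.0092
```

Call:
{"name": "servo_tool", "arguments": {
  "targets": [
    [[0,0,0.1],[0,0,0],-1],
    [[0,0,0.1],[0,0,0],-1],
    [[0,0,0],[0,0,0],-1],
    [[0,0,0],[0,0,0],-1]
  ]
}}

```text
time_s: 15.4
tool_pos: [0.4946, -0.2613, 0.214]
orientation: [-0.001, 0.13, 0.991, 0.0]
ft_force: [0.9, 0.3, 1.0]
gripper_width: 0.009
```

Run:
```python
from h import *
F=[]
for i in range(4):
    s=eyes.read_camera("scene");st=sensors.get_state();F.append(st["ft_force"])
print(np.mean(F,0),st["tool_pos"])
t=eyes.read_camera("top")
a=cv2.resize(s[75:135,230:295],None,fx=6,fy=6,interpolation=2);b=cv2.resize(t[175:235,445:510],None,fx=6,fy=6,interpolation=2)
cv2.imwrite("pics/z8.png",np.hstack([a,b])[:,:,::-1])
# pivot rotation plan: mid-edge point relative to TCP in tool frame: x=-1mm, z=137
```

```text
[ 0.21521092 -0.09144316  1.13656996] [ 0.4946161  -0.26127066  0.21395522]
```

View pics/z8.png

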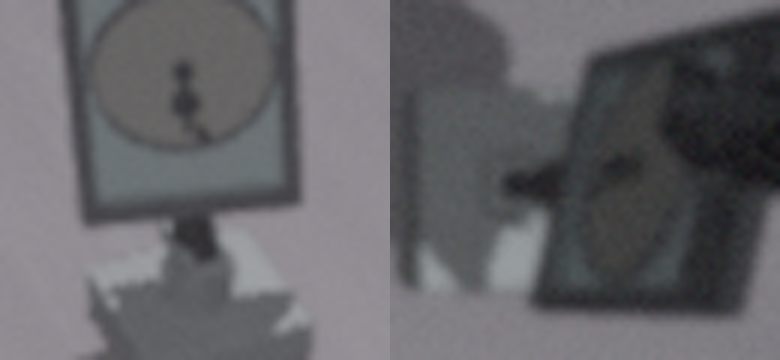

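The stud is pressed about 3.5 mm, from 4.2 N net. Now I'll rock the cassette about the stud.

Call:
{"name": "servo_tool", "arguments": {
  "targets": [
    [[0.25,0,0.006],[0,-1,0],-1],
    [[0.25,0,0.006],[0,-1,0],-1],
    [[0.25,0,0.006],[0,-1,0],-1],
    [[0.25,0,0.006],[0,-1,0],-1],
    [[0.25,0,0.006],[0,-1,0],-1],
    [[0.25,0,0.006],[0,-1,0],-1],
    [[0.25,0,0.006],[0,-1,0],-1],
    [[0.25,0,0.006],[0,-1,0],-1],
    [[0.25,0,0.006],[0,-1,0],-1],
    [[0.25,0,0.006],[0,-1,0],-1],
    [[0.25,0,0.006],[0,-1,0],-1],
    [[0,0,0],[0,0,0],-1]
  ]
}}

```text
time_s: 16.85
tool_pos: [0.4679, -0.2541, 0.2109]
orientation: [0.095, 0.13, 0.987, -0.012]
ft_force: [1.9, -0.4, 3.3]
gripper_width: 0.0092
```

Call:
{"name": "servo_tool", "arguments": {
  "targets": [
    [[0,0,0],[0,0,0],-1],
    [[0,0,0],[0,0,0],-1],
    [[0,0,0],[0,0,0],-1],
    [[0,0,0],[0,0,0],-1],
    [[0,0,0],[0,0,0],-1],
    [[0,0,0],[0,0,0],-1],
    [[0,0,0],[0,0,0],-1],
    [[0,0,0],[0,0,0],-1]
  ]
}}

```text
time_s: 17.65
tool_pos: [0.4682, -0.2542, 0.2109]
orientation: [0.094, 0.13, 0.987, -0.012]
ft_force: [1.5, -1.1, 1.7]
gripper_width: 0.0086
```

Run:
```python
from h import *
st,s,r,c,o=look('f9',10)
F=[]
for i in range(3):
    t=eyes.read_camera("top");F.append(sensors.get_state()["ft_force"])
print(np.mean(F,0))
T=Rt().as_matrix();M=st["tool_pos"]+T@[-.001,0,.1375];print("mid edge",M)
cv2.imwrite("pics/t9.png",t[:,:,::-1])
a=cv2.resize(s[70:130,230:295],None,fx=6,fy=6,interpolation=2);b=cv2.resize(t[175:235,445:510],None,fx=6,fy=6,interpolation=2)
cv2.imwrite("pics/z9.png",np.hstack([a,b])[:,:,::-1])
```

```text
t 17.65 pos [ 0.4682 -0.2542  0.2109] tool x [-0.9486  0.2535 -0.1895] y [ 0.2582  0.9661 -0.    ] roll 0.1906 lean z of tool y -0.0 F [ 1.55 -1.1   1.7 ]
centre mm from TCP -1.0509854442544708 -52.269744529664315 rad 40.558855157642405 {'bob': [(0.186, 4123)], 'tip': [(0.188, 1128)], 'mark': [(0.198, 1345)]}
[ 1.24232256 -0.85811939  2.50705568]
mid edge [ 0.49432653 -0.26117096  0.07605016]
```

View pics/z9.png

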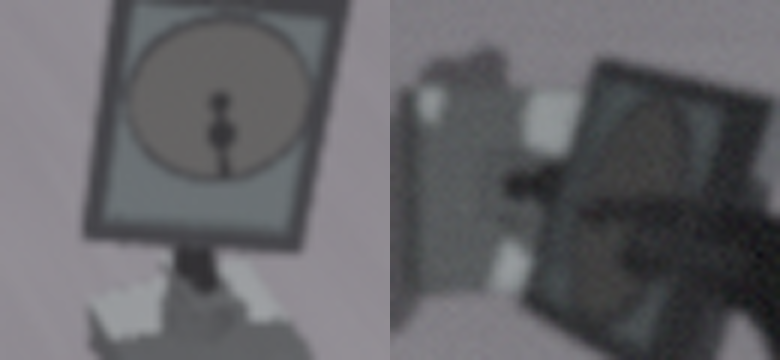

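View pics/f9_r.png

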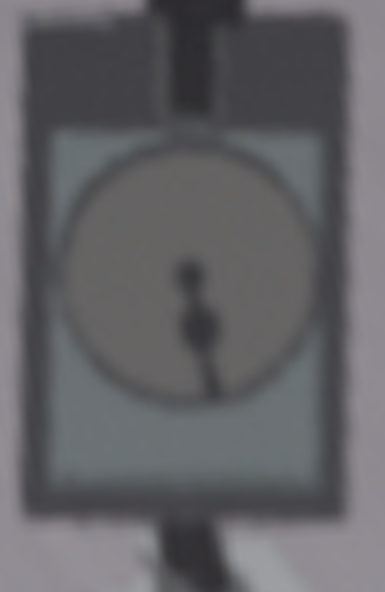

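Call:
{"name": "servo_tool", "arguments": {
  "targets": [
    [[-0.01,0,-0.03],[0,0,0],-1],
    [[-0.01,0,-0.04],[0,-0.1,0],-1],
    [[0,0,0],[0,0,0],-1],
    [[0,0,0],[0,0,0],-1],
    [[0,0,0],[0,0,0],-1],
    [[0,0,0],[0,0,0],-1],
    [[0,0,0],[0,0,0],-1],
    [[0,0,0],[0,0,0],-1],
    [[0,0,0],[0,0,0],-1],
    [[0,0,0],[0,0,0],-1],
    [[0,0,0],[0,0,0],-1],
    [[0,0,0],[0,0,0],-1]
  ]
}}

```text
time_s: 19.5
tool_pos: [0.4682, -0.2542, 0.2116]
orientation: [0.095, 0.13, 0.987, -0.013]
ft_force: [1.5, -0.2, 1.4]
gripper_width: 0.0088
```

Run:
```python
from h import *
st,s,r,c,o=look('f10',10)
F=[]
for i in range(5):
    t=eyes.read_camera("top");F.append(sensors.get_state()["ft_force"])
print(np.mean(F,0))
T=Rt().as_matrix();M=st["tool_pos"]+T@[-.001,0,.1375];print("mid edge",M)
t0=cv2.imread("pics/top0.png")
cv2.imwrite("pics/cmp.png",np.vstack([t0[120:260,220:520],t[120:260,220:520,::-1]]).repeat(2,0).repeat(2,1))
```

```text
t 19.5 pos [ 0.4682 -0.2542  0.2116] tool x [-0.9483  0.2534 -0.1911] y [ 0.2581  0.9661 -0.    ] roll 0.1923 lean z of tool y -0.0 F [ 1.48 -0.15  1.37]
centre mm from TCP -0.9647237753900723 -52.27260835489706 rad 40.59394384361122 {'bob': [(0.187, 4205)], 'tip': [(0.2, 1296)], 'mark': [(0.19, 1604)]}
[ 0.27513334 -0.58459814  2.2091308 ]
mid edge [ 0.49459101 -0.26122081  0.07681144]
```

View pics/cmp.png

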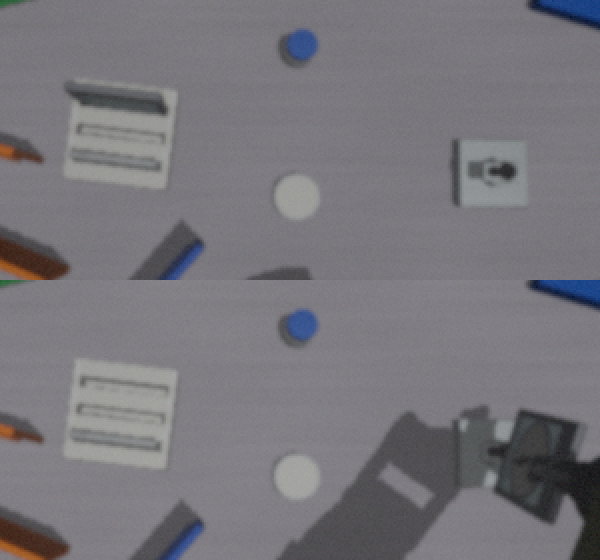

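View pics/f10.png

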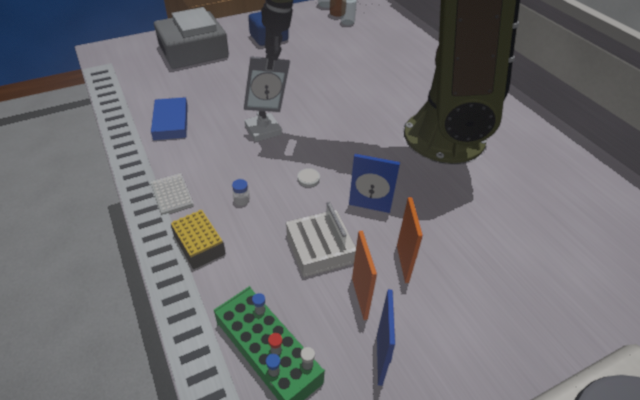

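```bash
python3 -c "
from workcell import job_done
print(job_done())"
```

```text
the job is handed in; nothing more can be done
None
```

I handed the job in at about 20 s. The gripper was holding the cassette still, tilted on the higher bump of the stud, with the pointer on the black mark.

I lifted the cassette out of the rack by its top bar and held it near the camera to measure the mark, tilting it there and levelling it again. Then I stood the middle of its lower edge on the higher bump and rocked it sideways. I turned it about 80° to the foot so its face pointed at the camera and its edge stayed clear of the lower bump.

**Last checks:**
- **Pointer and mark:** The tool was rolled 0.192 rad with no forward or back lean. In the last picture the pointer read 0.187 to 0.200 and the mark 0.190, so they agree within the roughly ±0.01 rad I can read. Mark readings at the foot scattered between 0.175 and 0.198; the close-up gave 0.190 to 0.194.
- **Stud press:** The two estimates disagree somewhat. Height gives about 3 mm, while the noisy wrist force of about 5 N net suggests 4 to 5 mm. Both are within the stud's 8 mm of travel.
- **Position on the bump:** The lower edge's middle is within about 1 to 2 mm of the bump's axis. The two cameras differ by about that much.
- **Other things:** The dish, jar, pane and rack look unmoved in the final pictures from both cameras.

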